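# Pump up the air tank and shut its tap

### The job

Charge the air tank of the compressed-air set: with the fingertips, press the hand pump's plunger right down and let it spring all the way back up, again and again, until the indicator pin on top of the tank has popped fully out. Then push the tap lever round until it stands fully across the pipe, so that the air stays in, and leave the plunger up. Only press and push: grasp and lift nothing, do not touch the pin, do not shut the tap before the pin is out, and leave the set and the loose things around it where they stand.

Things in the scene. Friction and masses are not known exactly. Their poses are not given: they have to be found in the camera images.
- air_set: The whole set: aluminium base plate 210 x 320 mm (its x by y), top 16 mm above the table, on rubber feet, loose but heavy (3 kg). Origin: centre of its underside; z up. In this frame: hand pump (upright barrel 46 mm across, to z 175 mm) at x 0, y +120 mm; tap at x 0, y 0; air tank (68 mm across, 156 mm long, lying along x, top at z 90 mm) at y -115 mm.
- plunger_top (a point): Centre of the top face of the pump's plunger: a flat black palm button 46 mm across and 12 mm thick on a steel rod with a return spring, above the pump barrel, 215 mm above the table when up. It moves with the button.
- plunger (a joint): How far the plunger is pressed down, in m: 0 up, 0.024 at its stop. Its spring takes 4 N to start, 9 N at the bottom, 3 to 5 N more while pumping air; it rises by itself within 0.5 s. Each full stroke (down to the stop, then right up) stores the same amount of air; short strokes store less or none.
- pin (a joint): How far the indicator pin stands out, in m: it starts between 0 and 0.008 and is fully out at 0.018. It stays where pumping has brought it, rising 3.6 mm with each full stroke (the first gives 2 to 6 mm), so 3 to 6 full strokes are needed. After that a relief valve lets further strokes pass without effect.
- pin_top (a point): Top of the indicator pin, a plain steel pin 10 mm across that rises out of the brass boss (20 mm across, top 101 mm above the table) on the middle of the tank's top, at x 0, y -115 mm of the set. 102.5 mm above the table when in, 120.5 mm when fully out.
- tap (a joint): Angle of the tap lever in rad, clockwise seen from above: 0 = open, the lever lying along the pipe and pointing to the tank (the set's -y); 1.571 = shut, at its stop, the lever across the pipe and pointing to the set's -x. It starts between 0 and 0.2 and stays where it is left; about 3 N at its end moves it.
- tap_axis (a point): Point on the upright axis of the tap lever at the height of its top face, 76 mm above the table, x 0, y 0 of the set and fixed to it. Below it: a copper pipe 9 mm thick along y at z 42 mm from pump to tank, and the brass tap body, reaching z 56 mm and 24 mm to either side along y.
- tap_end (a point): Point on the top face of the black lever arm, 48 mm from the axis; the arm is 13 mm wide, 10 mm thick (66 to 76 mm above the table) and ends 56 mm from the axis. It moves with the lever.
- gear: Loose grey gear wheel, 53 mm across, 18 mm high, lying on the plate about 68 mm to +x and 52 mm to +y of the set's origin. To be left alone. Origin: centre of its underside.
- ram: Loose small air cylinder standing upright on the plate, 28 mm across, 82 mm high, about 75 mm to -x and 65 mm to +y of the set's origin. To be left alone. Origin: centre of its underside.
- parts_tray: Loose grey tray of circuit parts, 200 x 120 x 45 mm, on the table beyond the tank, about 270 mm to -y of the set's origin. To be left alone. Origin: centre of its underside.
- screwdriver: Loose screwdriver, 170 mm long, lying on the table beyond the pump, about 250 mm to +y of the set's origin. To be left alone.

How it is judged:
On the way, in this order (a step that is already met when the one before it is completed fails the run):
1. the plunger is pressed right down (value of joint plunger above 0.021 m), for 0.02 s.
2. the pin is fully out and the plunger is back up, the tap still open (value of joint pin above 0.0165 m and value of joint plunger below 0.003 m and value of joint tap below 0.8 rad), for 0.1 s.
3. the tap lever is fully across the pipe (value of joint tap above 1.4 rad), for 0.1 s.
At the end, for the whole second after the job is handed in: The pin stands out at least 16.5 of its 18 mm, the plunger is back up (within 3 mm), the tap lever is within 0.17 rad of fully across the pipe, and the set and the loose things are within 30 mm of where they stood (value of joint pin above 0.0165 m and value of joint plunger below 0.003 m and value of joint tap above 1.4 rad and distance of each of air_set, gear, ram, parts_tray, screwdriver from where it was at the start of the episode below 0.03 m and linear speed of air_set below 0.02 m/s); the robot touches nothing.
It fails at once if the tap is shut before the pin is fully out (value of joint pin below 0.0165 m and value of joint tap above 0.8 rad).
It fails at once if the pin is touched (contact force between any of the fingers, the arm and pin_c0 above 0.5 N).
It fails at once if the set is shoved, lifted or tipped (distance of air_set from where it was at the start of the episode above 0.03 m or angle between air_set's own z axis and vertical above 0.1 rad or height (world z) of air_set above 0.012 m).
It fails at once if a loose thing (gear, ram, tray, screwdriver) is moved or picked up (distance of any of gear, ram, parts_tray, screwdriver from where it was at the start of the episode above 0.03 m).
It also fails if it takes over 51 s, if anything falls off the work surface, if the arm or the gripper's body presses on something with over 40 N, if the wrist force passes 120 N, or if a joint passes its speed limit or range.

### The arm

A 7-joint arm with a two-finger parallel gripper is mounted at the origin on the work surface. World frame = base frame: x ahead of the robot, y to its left, z up, the work surface at z = 0. Lengths are in m, angles in rad, forces in N, time in s.
With the tool pointing down it reaches from about 0.4 to 0.875 m from the base axis. Payload 19.3 kg.
Tool frame: the origin (TCP) lies on the centre line of the jaws, within the pads' length; the fingertips stand 11 mm ahead of it and the grasp point (between the pads) lies 8 mm behind it; y points along the fingers, x is the direction in which the jaws open and shut, and the axes are right-handed (so a half turn about y gives the same grasp; the last joint's range is limited). The gripper opens to 85 mm and grips with 20 to 120 N. Pads are 22 mm wide; open, the fingers measure 114 mm over their backs; the gripper's body (76 mm by 85 mm) begins 54 mm behind the grasp point. The pads swing forward as they close: fully open they stand 13 mm farther back than shut.
Start: joints at [1.134, 0.521, -0.036, 1.599, 0.021, 1.021, -0.113], TCP at [0.224, -0.583, 0.242] pointing down, gripper open.
Joint ranges: [-2.91, 2.91], [-0.3, 2.13], [-1.5, 1.42], [0.17, 2.43], [-1.26, 4.41], [0.16, 1.93], [-2.52, 2.52]. Speed limits (rad/s): [1.89, 1.89, 2.39, 2.39, 3.01, 3.01, 3.01].

### API

Orientations are given as [roll, pitch, yaw] about the fixed x, y, z axes, in that order (R = Rz(yaw) Ry(pitch) Rx(roll)).
In Python, from workcell import monitor, cams, bot gives the robot as it stands.
- The arm moves only by the tool send_rows, never from a script. Its argument "series" is text: rows parted by semicolons, each of 7 numbers parted by spaces: the turn, a rotation vector about the tool's x, y, z in rad, then the shift along the tool's x, y, z in mm, then the opening, from 0 (shut) to 1 (fully open). In form: ax ay az tx ty tz claw; .... A call has 1 to 20 rows; each row is the pose to reach, as a shift and turn from the pose commanded when the call began, along the tool's axes at that moment; what a row does not reach only later rows make up. A row lasts 1/12 s, in which the tool goes at most 41.7 mm and 7.16 degrees, less where a joint would pass 70% of its speed; a pose out of reach is approached as far as the arm can. A call with a gripper value outside its range is refused whole. The fingers move at their own pace and stop on an object; "force" is the grip in N (left out, the last holds). Time passes only in rows, so rows that repeat a pose let the fingers close. It gives the time, the measured TCP pose, the force and the opening at its end, in the units of the state.
- monitor.observe(): the state, without advancing time (a new reading comes with each control period).
- cams.grab_frame(name): name is "scene" or "top"; returns the picture (420x560x3 uint8, red, green, blue); there is no depth.
- cams.get_calibration(name): a dict with "mtx" (3x3 intrinsics, pixels), "origin" and "attitude" of the camera in the world. Camera axes: x right, y down, z forward; pixel columns grow to the right and rows downward; lengths in m; the calibration is good to about 2 mm. A picture is of the moment at which its call begins. get_calibration takes no time and is no camera call.
- bot.job_done(): hands the job in, once; it reports no verdict.
The state is a dict: "clock": time; "qpos": joint angles; "qd": joint speeds; "joint_efforts": joint torques, N m; "position": TCP position; "tool_rot": TCP orientation; "force": force on the tool from outside, world axes, zero at the start; "moment": the same for the moment, N m; "grip_width": finger opening in m.
Only numpy, scipy, OpenCV 4.12 (cv2) and the standard library are available. Lean on these libraries where they do the work, as an engineer would, in place of code of your own. Each camera call takes 0.05 s, during which the arm holds its last target.

## Working session

There is one attempt and no reset: what is moved stays moved. The work goes in short steps, Python scripts to look and compute and a tool call to move; the robot and the scene stay as the last step left them, time stands still between calls to the robot, and variables do not carry over. Pictures are saved under pics/ and viewed, and the job is handed in when it is done.

Besides the shell and the picture viewer there is one more tool, called by a JSON object that holds its "method" and its "body", one argument or row to a line. send_rows: Moves the arm, as the interface text tells. Its arguments: {"type":"object","properties":{"series":{"type":"string"},"force":{"type":"number"}},"required":["series"]}

```bash
ls; mkdir -p pics
python3 - <<'E'
from workcell import monitor, cams, bot
import cv2
for n in("scene","top"):
    cv2.imwrite(f"pics/{n}0.png",cams.grab_frame(n)[:,:,::-1]); print(cams.get_calibration(n))
print(monitor.observe())
E
```

```text
pics
{'mtx': array([[449.25613871,   0.        , 280.42180131],
       [  0.        , 449.25613871, 212.89976708],
       [  0.        ,   0.        ,   1.        ]]), 'origin': array([ 0.95323157, -0.53361328,  0.82149337]), 'attitude': array([-2.3432172 ,  0.00347168,  0.50808885])}
{'mtx': array([[455.7145594 ,   0.        , 276.76691279],
       [  0.        , 455.7145594 , 206.38740548],
       [  0.        ,   0.        ,   1.        ]]), 'origin': array([0.4697952 , 0.02411873, 1.0672713 ]), 'attitude': array([-2.96558512,  0.04124908, -1.57472547])}
{'clock': 0.1, 'qpos': array([ 1.13380852,  0.52193715, -0.03635504,  1.59991775,  0.02122738,
        1.02111128, -0.11283763]), 'qd': array([-1.17386360e-03, -8.77036152e-04, -2.31547687e-06, -7.77278531e-04,
        5.11700740e-04,  1.42864617e-04, -5.65146858e-04]), 'joint_efforts': array([ 3.13581841e-03, -9.28488779e+01,  1.98375553e+00, -3.70529437e+01,
        1.80505298e-02,  5.46872689e-03,  5.85475668e-07]), 'position': array([ 0.22401541, -0.5831772 ,  0.24180564]), 'tool_rot': array([-1.57087453e+00,  9.84519408e-04, -1.20401952e+00]), 'force': array([-0.52900737,  0.87634972, -0.8248086 ]), 'moment': array([-0.00730647, -0.0151125 ,  0.03383214]), 'grip_width': 0.0856376338086421}
```

View pics/scene0.png

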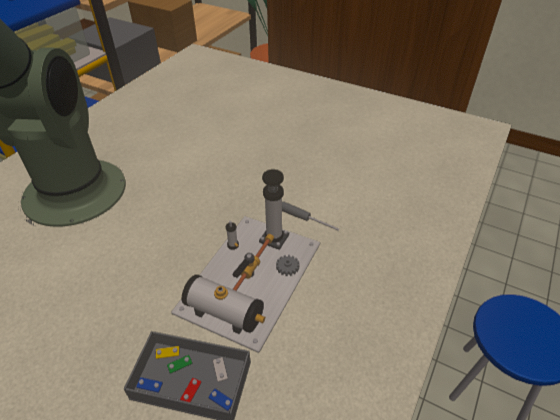

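View pics/top0.png

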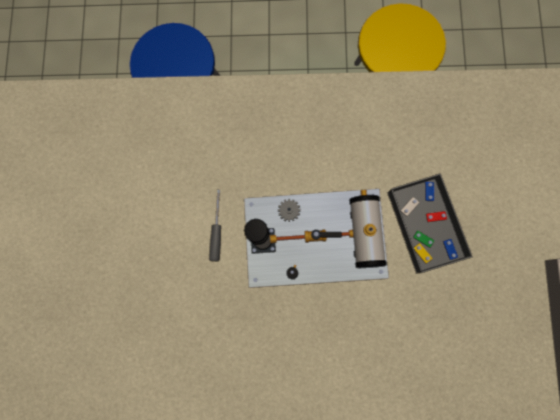

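The scene view shows the set with its pump at (273,180), tap at (248,265) and tank at (222,302). In the top view the button is at about (257,232), the tap pivot at (317,236), the lever pointing to the tank at (342,235), and the boss at (370,229). The arm is clear of the set.

```bash
cat > h.py <<'E'
import numpy as np, cv2
from scipy.spatial.transform import Rotation as R
from workcell import monitor, cams, bot
def ray(n,u,v):
    c=cams.get_calibration(n); d=R.from_euler('xyz',c['attitude']).as_matrix()@np.linalg.inv(c['mtx'])@[u,v,1.]
    return c['origin'],d
def onz(n,u,v,z):
    o,d=ray(n,u,v); return o+d*(z-o[2])/d[2]
def proj(n,p):
    c=cams.get_calibration(n); q=c['mtx']@(R.from_euler('xyz',c['attitude']).as_matrix().T@(np.array(p)-c['origin'])); return q[:2]/q[2]
E
python3 - <<'E'
from h import *
t=cv2.imread('pics/top0.png'); s=cv2.imread('pics/scene0.png')
g=t.max(axis=2)
# button
for name,(im,x0,x1,y0,y1,th) in {'topbtn':(t,240,300,212,262,45),'toplev':(t,300,350,222,250,60),'scnbtn':(s,255,292,165,190,70)}.items():
    m=(im[y0:y1,x0:x1].max(axis=2)<th).astype('uint8')
    n,l,st,c=cv2.connectedComponentsWithStats(m)
    for i in range(1,n):
        if st[i,4]>15: print(name,c[i]+[x0,y0],st[i]+[x0,y0,0,0,0])
# plate corners
hsv=cv2.cvtColor(t,cv2.COLOR_BGR2HSV)
m=((hsv[:,:,1]<40)&(hsv[:,:,2]>120)).astype('uint8'); m[:180]=0;m[300:]=0;m[:,:235]=0;m[:,395:]=0
m=cv2.morphologyEx(m,cv2.MORPH_OPEN,np.ones((3,3)))
cs=max(cv2.findContours(m,0,2)[0],key=cv2.contourArea); r=cv2.minAreaRect(cs); b=cv2.boxPoints(r); print(r)
P=np.array([onz('top',*p,0.016) for p in b]); print(P.round(4), P.mean(0), np.linalg.norm(np.diff(P,axis=0),axis=1))
print('boss',onz('top',370,229.5,.101),'btn',onz('top',257,232,.215),'axis',onz('top',317,236,.076),'scenebtn',onz('scene',273,178,.215),'boss s',onz('scene',221,291,.101))
cv2.imwrite('pics/tz.png',cv2.resize(t[180:300,235:395],None,fx=5,fy=5,interpolation=2)[:600,:800])
cv2.imwrite('pics/sz.png',cv2.resize(s[160:350,165:330],None,fx=3,fy=3,interpolation=2))
E
```

```text
topbtn [257.36660269 233.53166987] [245 220  29  31 521]
toplev [326.87719298 234.71929825] [312 232  30   8 114]
scnbtn [272.62121212 179.33030303] [263 170  20  20 330]
((317.04437255859375, 259.8218994140625), (47.25533676147461, 140.3896484375), 86.90594482421875)
[[ 0.5786  0.1393  0.016 ]
 [ 0.5934 -0.184   0.016 ]
 [ 0.4863 -0.1848  0.016 ]
 [ 0.4707  0.1326  0.016 ]] [ 0.53228124 -0.02421025  0.016     ] [0.32361027 0.10711263 0.31778561]
boss [ 0.58999556 -0.13412664  0.101     ] btn [0.57300011 0.09619594 0.215     ] axis [ 0.579905  -0.0231037  0.076    ] scenebtn [0.58376126 0.09348642 0.215     ] boss s [ 0.59603661 -0.13562381  0.101     ]
```

View pics/tz.png

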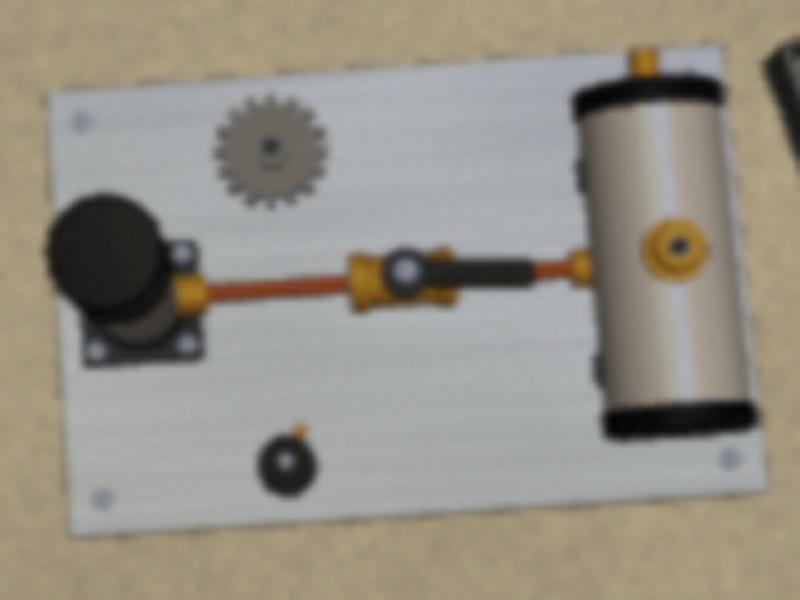

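View pics/sz.png

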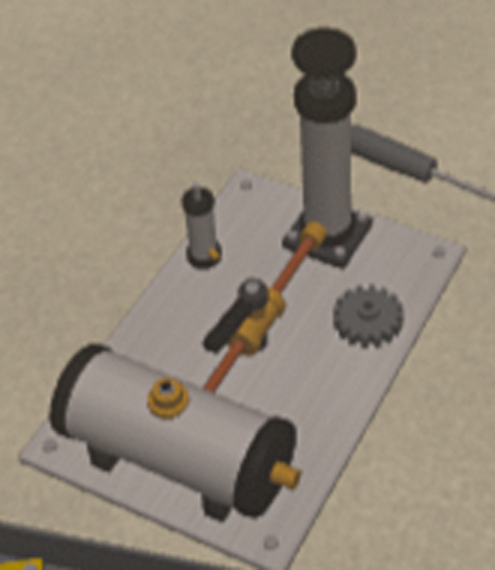

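Run:
```python
from h import *
T=lambda x,y:((x+.5)/5-.5+235,(y+.5)/5-.5+180)
S=lambda x,y:((x+.5)/3-.5+165,(y+.5)/3-.5+160)
P=np.array([onz('top',*T(*p),.016)for p in[(48,93),(722,45),(768,490),(70,535)]]);print(P.round(4),P.mean(0),np.linalg.norm(np.roll(P,1,0)-P,axis=1))
Q=np.array([onz('scene',*S(*p),.016)for p in[(466,247),(22,460),(240,170)]]);print('scene corners TL,BR,BL',Q.round(4))
def two(a,b):
    o1,d1=ray('top',*a);o2,d2=ray('scene',*b)
    A=np.c_[d1,-d2];k=np.linalg.lstsq(A,o2-o1,rcond=None)[0];return (o1+d1*k[0]).round(4),(o2+d2*k[1]).round(4)
print('btn',two(T(105,252),S(323,52)),onz('top',*T(105,252),.215),onz('scene',*S(323,52),.215))
print('boss',two(T(676,247),S(168,390)),onz('top',*T(676,247),.1015),onz('scene',*S(168,390),.1015))
print('axis',two(T(406,270),S(254,292)),onz('top',*T(406,270),.085))
print('lev end',onz('top',*T(532,272),.076), 'scene end', onz('scene',*S(212,340),.074))
```

```text
[[ 0.6776  0.1436  0.016 ]
 [ 0.6967 -0.1727  0.016 ]
 [ 0.4909 -0.1845  0.016 ]
 [ 0.4721  0.1318  0.016 ]] [ 0.58429476 -0.02047671  0.016     ] [0.20582664 0.31692173 0.20614258 0.31685053]
scene corners TL,BR,BL [[ 0.6809  0.1456  0.016 ]
 [ 0.496  -0.1847  0.016 ]
 [ 0.4749  0.1322  0.016 ]]
btn (array([0.5774, 0.0992, 0.2106]), array([0.5783, 0.1   , 0.2108])) [0.57682007 0.09885929 0.215     ] [0.58090032 0.09565614 0.215     ]
boss (array([ 0.5912, -0.134 ,  0.0996]), array([ 0.5929, -0.1325,  0.0996])) [ 0.59100261 -0.13366655  0.1015    ] [ 0.59390919 -0.13359213  0.1015    ]
axis (array([ 0.5851, -0.0206,  0.077 ]), array([ 0.5869, -0.019 ,  0.0772])) [ 0.58413286 -0.02019046  0.085     ]
lev end [ 0.58382801 -0.07523911  0.076     ] scene end [ 0.58282642 -0.06814366  0.074     ]
```

```bash
cat >> h.py <<'E'
def rel(p,yaw):
    s=monitor.observe(); A=R.from_euler('xyz',s['tool_rot']); B=R.from_euler('xyz',[-np.pi/2,0,yaw])
    print('row',(A.inv()*B).as_rotvec().round(4),(A.inv().apply(np.array(p)-s['position'])*1000).round(1))
def st():
    s=monitor.observe(); print(s['clock'],s['position'].round(4),s['tool_rot'].round(4),s['force'].round(1),s['moment'].round(2),round(s['grip_width'],4),s['qpos'].round(2))
E
python3 - <<'E'
from h import *
rel([.578,.0998,.29],.06)
E
```

```text
row [-6.000e-04 -1.264e+00 -9.000e-04] [-510.7  -47.7  575.4]
```

{"method": "send_rows", "body": {
  "series": "0 0 0 0 -48 0 0; 0 -1.264 -0.001 -511 -48 575 0; 0 -1.264 -0.001 -511 -48 575 0; 0 -1.264 -0.001 -511 -48 575 0; 0 -1.264 -0.001 -511 -48 575 0; 0 -1.264 -0.001 -511 -48 575 0; 0 -1.264 -0.001 -511 -48 575 0; 0 -1.264 -0.001 -511 -48 575 0; 0 -1.264 -0.001 -511 -48 575 0; 0 -1.264 -0.001 -511 -48 575 0; 0 -1.264 -0.001 -511 -48 575 0; 0 -1.264 -0.001 -511 -48 575 0; 0 -1.264 -0.001 -511 -48 575 0; 0 -1.264 -0.001 -511 -48 575 0; 0 -1.264 -0.001 -511 -48 575 0; 0 -1.264 -0.001 -511 -48 575 0; 0 -1.264 -0.001 -511 -48 575 0; 0 -1.264 -0.001 -511 -48 575 0; 0 -1.264 -0.001 -511 -48 575 0; 0 -1.264 -0.001 -511 -48 575 0"
}}

```text
clock: 1.77
position: [0.5785, 0.105, 0.2899]
tool_rot: [-1.569, -0.001, 0.064]
force: [-0.9, 0.3, 0.3]
grip_width: -0.0
```

Run:
```python
from h import *
st(); rel([.578,.0998,.29],.06)
```

```text
1.7667 [0.5785 0.105  0.2899] [-1.5692e+00 -6.0000e-04  6.3700e-02] [-0.9  0.3  0.3] [ 0.02  0.04 -0.03] -0.0 [ 0.12  0.46 -0.57  1.62  0.27  1.13 -0.45]
row [-0.0015  0.0037  0.0006] [-0.8 -0.1 -5.1]
```

{"method": "send_rows", "body": {
  "series": "0 0 0 0 30 0 0; 0 0 0 0 59 0 0; 0 0 0 0 59 0 0; 0 0 0 0 59 0 0; 0 0 0 0 59 0 0"
}}

```text
clock: 2.18
position: [0.5781, 0.0997, 0.2327]
tool_rot: [-1.571, -0.002, 0.06]
force: [0.1, -0.5, -0.4]
grip_width: -0.0002
```

Run:
```python
from h import *
for n in("scene","top"):
    cv2.imwrite(f"pics/{n}1.png",cams.grab_frame(n)[:,:,::-1])
a=cv2.imread('pics/scene1.png')[100:240,200:350];b=cv2.imread('pics/top1.png')[170:310,200:350]
cv2.imwrite('pics/c1.png',cv2.resize(np.hstack([a,b]),None,fx=2.6,fy=2.6,interpolation=2))
st()
```

```text
2.2833 [0.5783 0.0997 0.233 ] [-1.5712 -0.0028  0.0594] [-0.  -1.   0.7] [-0.03  0.02 -0.01] -0.0002 [ 0.12  0.52 -0.55  1.7   0.31  1.02 -0.49]
```

View pics/c1.png

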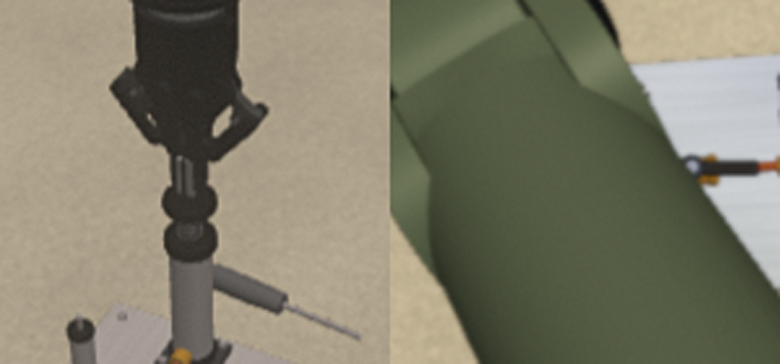

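The fingers are centred over the button, with the tips just above it. I'll do a first press and read the force.

{"method": "send_rows", "body": {
  "series": "0 0 0 0 10 0 0; 0 0 0 0 20 0 0; 0 0 0 0 26 0 0; 0 0 0 0 26 0 0; 0 0 0 0 26 0 0"
}}

```text
clock: 2.7
position: [0.5789, 0.0998, 0.2059]
tool_rot: [-1.571, -0.004, 0.06]
force: [2.8, 0.3, 6.8]
grip_width: 0.0004
```

{"method": "send_rows", "body": {
  "series": "0 0 0 0 2 0 0; 0 0 0 0 4 0 0; 0 0 0 0 4 0 0; 0 0 0 0 4 0 0"
}}

```text
clock: 3.03
position: [0.5789, 0.0998, 0.2023]
tool_rot: [-1.571, -0.004, 0.06]
force: [2.4, -0.0, 9.5]
grip_width: -0.0002
```

{"method": "send_rows", "body": {
  "series": "0 0 0 0 2 0 0; 0 0 0 0 2 0 0; 0 0 0 0 2 0 0"
}}

```text
clock: 3.28
position: [0.5791, 0.0999, 0.2018]
tool_rot: [-1.571, -0.005, 0.059]
force: [-4.7, -2.6, 34.0]
grip_width: -0.0005
```

{"method": "send_rows", "body": {
  "series": "0 0 0 0 2 0 0; 0 0 0 0 2 0 0; 0 0 0 0 2 0 0"
}}

```text
clock: 3.53
position: [0.5793, 0.1, 0.2015]
tool_rot: [-1.572, -0.007, 0.059]
force: [-15.8, -5.5, 61.5]
grip_width: 0.0001
```

Stop reached at 0.202 as expected, with force rising steeply beyond it. Now I'll release and repeat.

{"method": "send_rows", "body": {
  "series": "0 0 0 0 -17 0 0; 0 0 0 0 -34 0 0; 0 0 0 0 -34 0 0; 0 0 0 0 -34 0 0; 0 0 0 0 -34 0 0; 0 0 0 0 -34 0 0; 0 0 0 0 -34 0 0; 0 0 0 0 -34 0 0; 0 0 0 0 -18 0 0; 0 0 0 0 -8 0 0; 0 0 0 0 -2 0 0; 0 0 0 0 -2 0 0; 0 0 0 0 -2 0 0; 0 0 0 0 -2 0 0"
}}

```text
clock: 4.7
position: [0.5787, 0.1002, 0.2017]
tool_rot: [-1.571, -0.004, 0.06]
force: [-8.2, -2.8, 39.0]
grip_width: -0.0001
```

{"method": "send_rows", "body": {
  "series": "0 0 0 0 -15 0 0; 0 0 0 0 -32 0 0; 0 0 0 0 -32 0 0; 0 0 0 0 -32 0 0; 0 0 0 0 -32 0 0; 0 0 0 0 -32 0 0; 0 0 0 0 -32 0 0; 0 0 0 0 -32 0 0; 0 0 0 0 -16 0 0; 0 0 0 0 -6 0 0; 0 0 0 0 0 0 0; 0 0 0 0 0 0 0; 0 0 0 0 0 0 0; 0 0 0 0 0 0 0"
}}

```text
clock: 5.87
position: [0.5787, 0.1002, 0.2018]
tool_rot: [-1.571, -0.004, 0.06]
force: [-8.4, -3.1, 38.5]
grip_width: 0.0001
```

{"method": "send_rows", "body": {
  "series": "0 0 0 0 -15 0 0; 0 0 0 0 -32 0 0; 0 0 0 0 -32 0 0; 0 0 0 0 -32 0 0; 0 0 0 0 -32 0 0; 0 0 0 0 -32 0 0; 0 0 0 0 -32 0 0; 0 0 0 0 -32 0 0; 0 0 0 0 -16 0 0; 0 0 0 0 -6 0 0; 0 0 0 0 0 0 0; 0 0 0 0 0 0 0; 0 0 0 0 0 0 0; 0 0 0 0 0 0 0"
}}

```text
clock: 7.03
position: [0.5788, 0.1002, 0.2018]
tool_rot: [-1.571, -0.004, 0.06]
force: [-8.1, -2.6, 38.0]
grip_width: -0.0005
```

{"method": "send_rows", "body": {
  "series": "0 0 0 0 -15 0 0; 0 0 0 0 -32 0 0; 0 0 0 0 -32 0 0; 0 0 0 0 -32 0 0; 0 0 0 0 -32 0 0; 0 0 0 0 -32 0 0; 0 0 0 0 -32 0 0; 0 0 0 0 -32 0 0; 0 0 0 0 -16 0 0; 0 0 0 0 -6 0 0; 0 0 0 0 0 0 0; 0 0 0 0 0 0 0; 0 0 0 0 0 0 0; 0 0 0 0 0 0 0"
}}

```text
clock: 8.2
position: [0.5788, 0.1001, 0.2018]
tool_rot: [-1.571, -0.004, 0.06]
force: [-8.1, -3.5, 38.0]
grip_width: -0.0003
```

{"method": "send_rows", "body": {
  "series": "0 0 0 0 -15 0 0; 0 0 0 0 -32 0 0; 0 0 0 0 -32 0 0; 0 0 0 0 -32 0 0; 0 0 0 0 -32 0 0; 0 0 0 0 -32 0 0; 0 0 0 0 -32 0 0; 0 0 0 0 -32 0 0; 0 0 0 0 -16 0 0; 0 0 0 0 -6 0 0; 0 0 0 0 0 0 0; 0 0 0 0 0 0 0; 0 0 0 0 0 0 0; 0 0 0 0 0 0 0"
}}

```text
clock: 9.37
position: [0.5787, 0.1001, 0.2017]
tool_rot: [-1.571, -0.004, 0.06]
force: [-8.3, -3.4, 38.8]
grip_width: 0.0002
```

{"method": "send_rows", "body": {
  "series": "0 0 0 0 -15 0 0; 0 0 0 0 -32 0 0; 0 0 0 0 -32 0 0; 0 0 0 0 -32 0 0; 0 0 0 0 -32 0 0; 0 0 0 0 -32 0 0; 0 0 0 0 -32 0 0; 0 0 0 0 -32 0 0"
}}

```text
clock: 10.03
position: [0.5775, 0.0997, 0.2308]
tool_rot: [-1.571, 0.0, 0.06]
force: [1.1, 0.1, 0.5]
grip_width: -0.0001
```

Run:
```python
from h import *
for n in("scene","top"):
    cv2.imwrite(f"pics/{n}2.png",cams.grab_frame(n)[:,:,::-1])
a=cv2.imread('pics/scene2.png')[160:350,165:330]
b=cv2.imread('pics/scene0.png')[160:350,165:330]
cv2.imwrite('pics/c2.png',cv2.resize(np.hstack([b,a]),None,fx=2.4,fy=2.4,interpolation=2))
st()
```

```text
10.1333 [0.5776 0.0997 0.231 ] [-1.5713e+00 -3.0000e-04  6.0000e-02] [-0.1 -1.1 -0.2] [-0.02 -0.01 -0.05] -0.0005 [ 0.12  0.52 -0.55  1.7   0.31  1.01 -0.49]
```

View pics/c2.png

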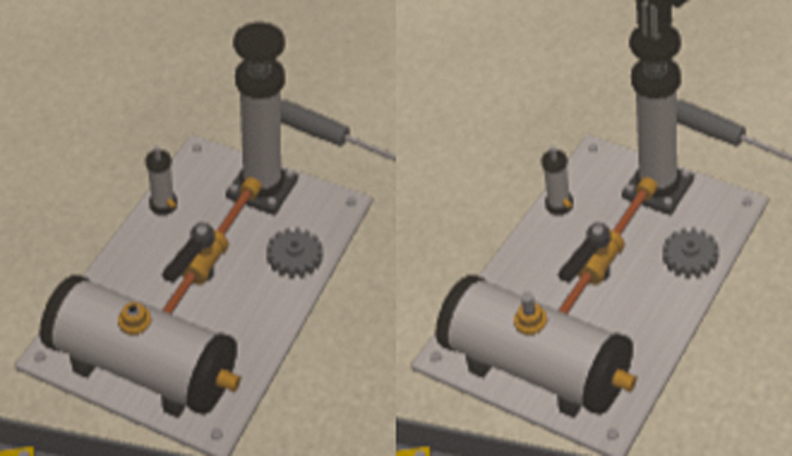

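Run:
```python
from h import *
a=cv2.imread('pics/scene2.png')
print('pin pix pred out/in',proj('scene',[.592,-.1345,.1205]),proj('scene',[.592,-.1345,.1025]))
cv2.imwrite('pics/pin2.png',cv2.resize(a[265:310,195:250],None,fx=10,fy=10,interpolation=0))
rel([.6194,-.0603,.24],.06)
# path offsets from (32,-42), set frame
for th in np.arange(.0,1.66,.15):
    u=np.array([-np.sin(th),-np.cos(th)]);n=np.array([-np.cos(th),np.sin(th)])
    c=40*u-n*(6.5+14.5*abs(np.cos(th))+11*abs(np.sin(th))); print(round(th,2),c.round(1),(c-[32,-42]).round(1))
```

```text
pin pix pred out/in [218.62803992 283.72095904] [219.54444638 289.30637646]
row [ 0.0005 -0.      0.0003] [  32.1   -8.9 -162.3]
0.0 [ 21. -40.] [-11.   2.]
0.15 [ 16.3 -42.9] [-15.7  -0.9]
0.3 [ 10.7 -45.2] [-21.3  -3.2]
0.45 [  4.5 -46.6] [-27.5  -4.6]
0.6 [ -2.2 -46.9] [-34.2  -4.9]
0.75 [ -9.3 -46. ] [-41.3  -4. ]
0.9 [-16.3 -43.8] [-48.3  -1.8]
1.05 [-23.1 -40.1] [-55.1   1.9]
1.2 [-29.3 -35. ] [-61.3   7. ]
1.35 [-34.6 -28.7] [-66.6  13.3]
1.5 [-38.6 -21.3] [-70.6  20.7]
1.65 [-41.3 -15.4] [-73.3  26.6]
```

View pics/pin2.png

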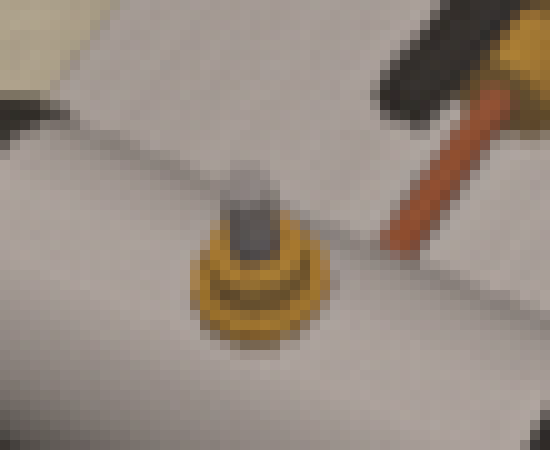

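The pin top is at about (220,283) against a predicted 283.7 for fully out, so it is out, and the lever is still along the pipe. I'll move to beside the tap.

{"method": "send_rows", "body": {
  "series": "0 0 0 0 -9 0 0; 0 0 0 0 -9 0 0; 0 0 0 32 -9 -162 0; 0 0 0 32 -9 -162 0; 0 0 0 32 -9 -162 0; 0 0 0 32 -9 -162 0; 0 0 0 32 -9 -162 0; 0 0 0 32 -9 -162 0; 0 0 0 32 80 -162 0; 0 0 0 32 80 -162 0; 0 0 0 32 80 -162 0; 0 0 0 32 80 -162 0; 0 0 0 32 80 -162 0"
}}

```text
clock: 11.22
position: [0.6201, -0.0591, 0.1531]
tool_rot: [-1.571, -0.002, 0.061]
force: [-0.1, -0.7, 0.9]
grip_width: 0.0002
```

Run:
```python
from h import *
a=cams.grab_frame("scene")[160:350,165:330,::-1];b=cams.grab_frame("top")[160:350,235:400,::-1]
cv2.imwrite('pics/c3.png',cv2.resize(np.hstack([a,b]),None,fx=2.4,fy=2.4,interpolation=2))
st(); rel([.6194,-.0603,.0735],.06)
```

```text
11.3167 [ 0.6206 -0.0596  0.1539] [-1.5716 -0.0039  0.0604] [ 0.2 -0.9  0.2] [-0.02  0.02 -0.02] -0.0003 [ 0.33  0.66 -0.49  1.67  0.37  0.91 -0.25]
row [0.0008 0.0003 0.0039] [-1.6 80.4 -0.6]
```

View pics/c3.png

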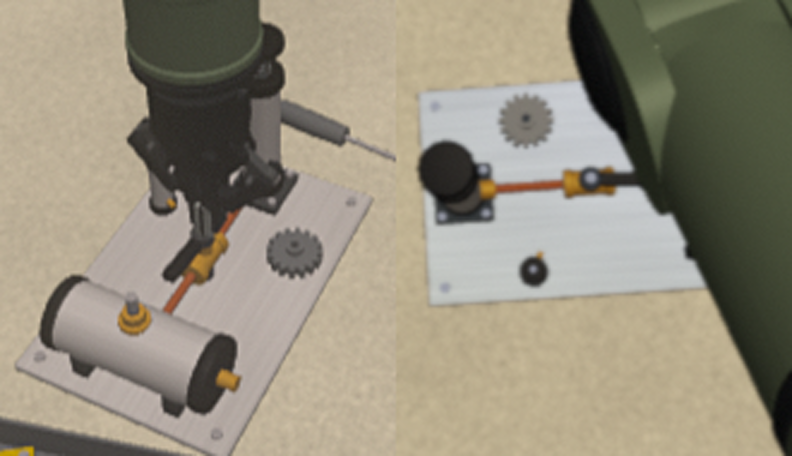

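The fingers are beside the lever's +x side, with the pin at (132,305) in the left crop and clear. Going down.

{"method": "send_rows", "body": {
  "series": "0 0 0 0 30 0 0; 0 0 0 0 55 0 0; 0 0 0 0 70 0 0; 0 0 0 0 80 0 0; 0 0 0 0 80 0 0; 0 0 0 0 80 0 0; 0 0 0 0 80 0 0"
}}

```text
clock: 11.9
position: [0.6204, -0.0601, 0.0731]
tool_rot: [-1.572, -0.003, 0.06]
force: [-0.4, -0.7, 0.6]
grip_width: -0.0002
```

{"method": "send_rows", "body": {
  "series": "0 0 0 -6 0 1 0; 0 0 0 -11 0 2 0; 0 0 0 -16 0 -1 0; 0 0 0 -16 0 -1 0; 0 0 0 -16 0 -1 0"
}}

```text
clock: 12.32
position: [0.6034, -0.0625, 0.0718]
tool_rot: [-1.572, -0.001, 0.06]
force: [-0.8, 0.4, 0.1]
grip_width: 0.0002
```

Run:
```python
from h import *
a=cams.grab_frame("scene")[160:350,165:330,::-1];b=cams.grab_frame("top")[160:350,235:400,::-1]
cv2.imwrite('pics/c4.png',cv2.resize(np.hstack([a,b]),None,fx=2.4,fy=2.4,interpolation=2))
st()
```

```text
12.4167 [ 0.6036 -0.0623  0.0715] [-1.5715e+00 -7.0000e-04  5.9700e-02] [-0.6  0.5  1.1] [ 0.03  0.01 -0.01] -0.0 [ 0.3   0.75 -0.44  1.75  0.44  0.74 -0.31]
```

View pics/c4.png

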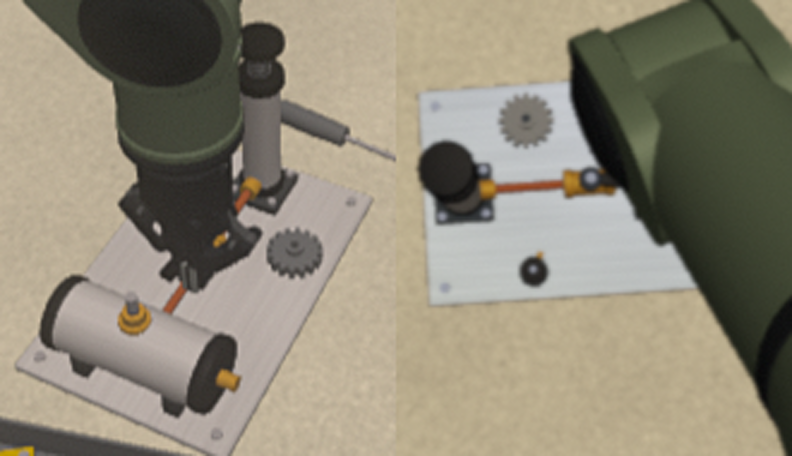

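{"method": "send_rows", "body": {
  "series": "0 0 0 -5 0 -2 0; 0 0 0 -11 0 -3 0; 0 0 0 -18 0 -4 0; 0 0 0 -25 0 -3 0; 0 0 0 -32 0 -1 0; 0 0 0 -39 0 3 0; 0 0 0 -45 0 8 0; 0 0 0 -51 0 14 0; 0 0 0 -53 0 18 0; 0 0 0 -53 0 18 0; 0 0 0 -53 0 18 0"
}}

```text
clock: 13.33
position: [0.5492, -0.0468, 0.0713]
tool_rot: [-1.571, -0.0, 0.061]
force: [0.6, 1.4, 0.9]
grip_width: 0.0001
```

{"method": "send_rows", "body": {
  "series": "0 0 0 -2 0 4 0; 0 0 0 -2 0 6 0; 0 0 0 -2 0 6 0; 0 0 0 -2 0 6 0"
}}

```text
clock: 13.67
position: [0.5471, -0.0412, 0.0713]
tool_rot: [-1.571, -0.0, 0.06]
force: [0.7, -0.2, -0.4]
grip_width: -0.0003
```

Run:
```python
from h import *
a=cams.grab_frame("scene")[160:350,165:330,::-1];b=cams.grab_frame("top")[160:350,235:400,::-1]
cv2.imwrite('pics/c5.png',cv2.resize(np.hstack([a,b]),None,fx=2.4,fy=2.4,interpolation=2))
st()
```

```text
13.7667 [ 0.5472 -0.0413  0.0713] [-1.5711e+00 -7.0000e-04  6.0000e-02] [ 0.1  0.1 -0.8] [ 0.04 -0.03  0.01] 0.0002 [ 0.28  0.68 -0.44  1.91  0.45  0.65 -0.38]
```

View pics/c5.png

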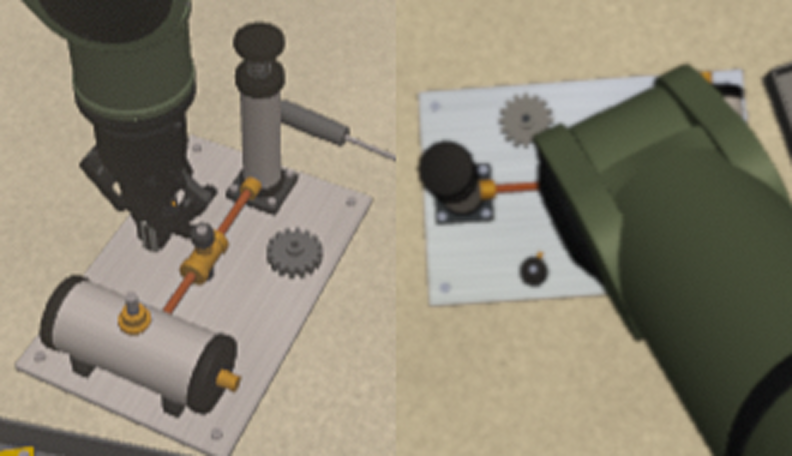

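The lever has gone round behind the fingers, but there is no stop force yet. Pushing on in small steps.

{"method": "send_rows", "body": {
  "series": "0 0 0 0 0 2 0; 0 0 0 0 0 3 0; 0 0 0 0 0 3 0; 0 0 0 0 0 3 0"
}}

```text
clock: 14.1
position: [0.5469, -0.0395, 0.0713]
tool_rot: [-1.573, -0.0, 0.059]
force: [0.3, -7.1, 0.2]
grip_width: 0.0001
```

{"method": "send_rows", "body": {
  "series": "0 0 0 0 0 2 0; 0 0 0 0 0 2 0; 0 0 0 0 0 2 0; 0 0 0 0 0 2 0"
}}

```text
clock: 14.43
position: [0.5468, -0.0391, 0.0713]
tool_rot: [-1.574, -0.0, 0.058]
force: [1.1, -16.0, 0.3]
grip_width: -0.0002
```

{"method": "send_rows", "body": {
  "series": "0 0 0 0 0 2 0; 0 0 0 0 0 2 0; 0 0 0 0 0 2 0; 0 0 0 0 0 2 0"
}}

```text
clock: 14.77
position: [0.5467, -0.0378, 0.0713]
tool_rot: [-1.575, 0.0, 0.057]
force: [1.0, -19.6, 1.2]
grip_width: 0.0
```

Stop reached: y -0.039 against an expected -0.040. Backing off and rising.

{"method": "send_rows", "body": {
  "series": "0 0 0 0 0 -8 0; 0 0 0 0 0 -17 0; 0 0 0 0 0 -17 0; 0 0 0 0 -40 -17 0; 0 0 0 0 -80 -17 0; 0 0 0 0 -120 -17 0; 0 0 0 0 -160 -17 0; 0 0 0 0 -200 -17 0; 0 0 0 -80 -230 -17 0; 0 0 0 -80 -230 -17 0; 0 0 0 -80 -230 -17 0; 0 0 0 -80 -230 -17 0; 0 0 0 -80 -230 -17 0"
}}

```text
clock: 15.85
position: [0.4682, -0.0561, 0.3015]
tool_rot: [-1.572, -0.002, 0.06]
force: [0.1, -0.3, -0.3]
grip_width: -0.0004
```

Run:
```python
from h import *
s=cams.grab_frame("scene")[:,:,::-1];t=cams.grab_frame("top")[:,:,::-1]
cv2.imwrite('pics/scene6.png',s);cv2.imwrite('pics/top6.png',t)
cv2.imwrite('pics/c6.png',cv2.resize(np.hstack([s[160:350,165:330],t[160:350,235:400]]),None,fx=2.4,fy=2.4,interpolation=2))
st()
```

```text
15.95 [ 0.4684 -0.0558  0.3007] [-1.5705e+00 -2.0000e-04  6.0300e-02] [-0.7 -0.4 -0.4] [ 0.01 -0.07  0.03] 0.0002 [ 0.5   0.25 -0.6   1.89  0.16  1.05 -0.11]
```

View pics/c6.png

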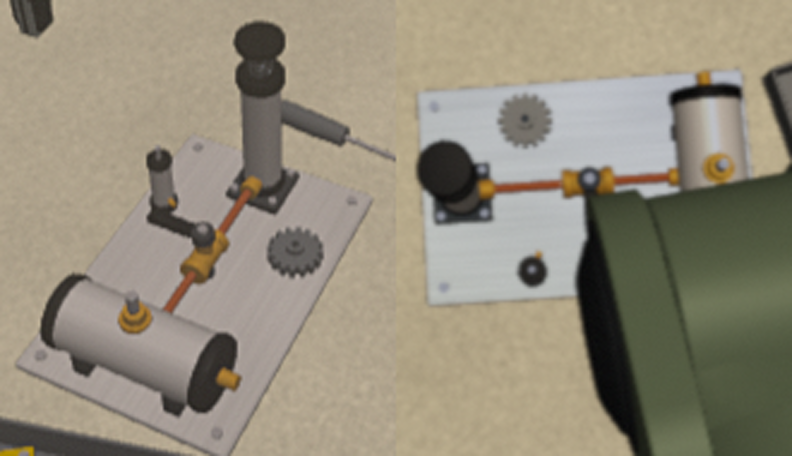

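Run:
```python
from h import *
S=lambda x,y:(x/2.4+165,y/2.4+160)
a=np.array([.585,-.0203]); 
for p,z in(((152,211),.076),((155,216),.071)):
    d=onz('scene',*S(*p),z)[:2]-a; print(d,np.hypot(*d),'angle',np.arctan2(-d[0],-d[1])+.06)
print(proj('scene',[*(a-.056*np.array([.998,.06])),.076]), S(152,211))
for n in('scene',):
    x=cv2.imread('pics/scene0.png').astype(int);y=cv2.imread('pics/scene6.png').astype(int)
    d=(abs(x-y).max(2)>40).astype('uint8'); k,l,s,c=cv2.connectedComponentsWithStats(d); print([r.tolist() for r in s[1:] if r[4]>8])
```

```text
[-0.05293181  0.00184252] 0.05296386920688173 angle 1.6655915310484537
[-0.04992705  0.00154709] 0.04995101185054952 angle 1.6617733711075124
[225.88996631 248.98747098] (228.33333333333334, 247.91666666666669)
[[0, 0, 29, 27, 585], [80, 0, 15, 18, 130], [102, 0, 89, 36, 1704], [150, 16, 31, 20, 219], [15, 25, 29, 48, 567], [120, 37, 10, 7, 39], [130, 47, 76, 129, 5100], [43, 49, 46, 82, 1275], [0, 81, 12, 10, 53], [41, 113, 27, 16, 243], [0, 121, 14, 25, 173], [19, 120, 13, 3, 28], [226, 248, 22, 30, 246]]
```

Run:
```python
from h import *
st(); print(bot.job_done())
```

```text
15.95 [ 0.4684 -0.0558  0.3007] [-1.5705e+00 -2.0000e-04  6.0300e-02] [-0.7 -0.4 -0.4] [ 0.01 -0.07  0.03] 0.0002 [ 0.5   0.25 -0.6   1.89  0.16  1.05 -0.11]
the job is handed in; nothing more can be done
None
```

I charged the tank with six full plunger strokes, then pushed the tap lever round to its stop. I backed the arm off and handed the job in at about 16 s of the 51 s allowed; the hand-in gives no verdict.

- **Plunger:** each stroke bottomed at TCP z 0.202 m, with about 35–60 N on the stop. After each one I rose clear for about 0.5 s, and the last picture shows the button up.
- **Pin:** its top sat at image row 283, against 283.7 predicted for fully out and 289.3 for fully in. The fingers stayed clear of it.
- **Tap lever:** the fingers stopped at y -0.039 m, against -0.040 m expected, with the force rising to about 20 N. My angle reading from the picture was 1.66 rad, about 0.09 rad past the 1.571 stop. I put that down to pixel and calibration error.
- **Set and loose things:** comparing the first and last scene pictures, only the lever and the arm show a change at the threshold I used. In the final push the fingers crept about 1 mm, so the set may have shifted by that much. The tool force read about zero at hand-in.

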